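# Make up a machine-levelling kit: bond the riser blocks, tip in the feet

## Task

Make up the levelling kit: first lay all the aluminium riser blocks flat on the kit board like brickwork - three end to end along the lane between the two wooden cleats, the others square on top, each centred over a joint of the course below (with six, the last one goes on a third course). Then lift the tray's handle to tip all the levelling feet into the green bin and set the tray back down level. Leave the other things on the bench where they are, the spirit level on the board too.

Things in the scene. Friction and masses are not known exactly. Their poses are not given: they have to be found in the camera images.
- block1: bare aluminium riser block, 40 x 90 x 40 mm, 0.4 kg, a square-section bar; origin at its centre, long axis = own y. All blocks are alike; four to six of them are there, lying about the middle of the bench.
- block2: bare aluminium riser block, 40 x 90 x 40 mm, 0.4 kg, a square-section bar; origin at its centre, long axis = own y. All blocks are alike; four to six of them are there, lying about the middle of the bench.
- block3: bare aluminium riser block, 40 x 90 x 40 mm, 0.4 kg, a square-section bar; origin at its centre, long axis = own y. All blocks are alike; four to six of them are there, lying about the middle of the bench.
- block4: bare aluminium riser block, 40 x 90 x 40 mm, 0.4 kg, a square-section bar; origin at its centre, long axis = own y. All blocks are alike; four to six of them are there, lying about the middle of the bench.
- block5: bare aluminium riser block, 40 x 90 x 40 mm, 0.4 kg, a square-section bar; origin at its centre, long axis = own y. All blocks are alike; four to six of them are there, lying about the middle of the bench.
- block6: bare aluminium riser block, 40 x 90 x 40 mm, 0.4 kg, a square-section bar; origin at its centre, long axis = own y. All blocks are alike; four to six of them are there, lying about the middle of the bench.
- board: plywood kit board fixed to the bench, spans own x -55 to 150, y -165 to 165 mm; origin on its underside, mid-lane. The lane (dark rubber strip, top 10 mm above the origin) runs along y at x = 0 between two dark wooden cleats (inner faces at y = -146 and 146 mm, 36 mm wide, tops 24 mm up): three blocks fit end to end, centres near y = -95, 0, 95 mm. A spirit level lies on it at about x = 125 mm.
- tipper: fixed grey stand with a hinged aluminium tray and, joined to its +x side, an open green bin; origin on the bench under the stand; the tray's handle is towards its -x, the bin towards its +x. Two posts stand beside the hinge at y = -88 and 88 mm, 150 mm high. The tipper stands on one side of the bench, the kit board on the other, either way round.
- tray (a joint): tilt of the tray: 0 = level at rest, grows as the handle end is lifted, stops at 1.7 rad. The hinge turns freely; a raised tray falls back unless held (about 2 to 4 N at the handle). Tray 130 mm from hinge to rear wall, 146 mm wide, three walls 40 mm high, open at the hinge side, where parts slide out into the bin; all are out by 1.4 rad.
- tipper_hinge (a point): middle of the tray's hinge axis, which runs along the tipper's y, 130 mm above the bench, 70 mm to +x of the tipper's origin
- tray_bar (a point): middle of the tray's handle: a round bar 12 mm thick, 112 mm clear between its side arms, parallel to the hinge, 180 mm from it and 12 mm above it when level; 44 mm free between bar and tray. The bar turns within a grip as the tray tilts, so a gripper that keeps pointing down can carry it along its arc.
- bin_floor (a point): centre of the inner floor of the green bin: inside 160 mm (tipper's x) x 180 mm (y), floor 5 mm above the bench, near and side walls' rims at 90 mm, far wall 150 mm high
- foot1: dark steel machine levelling foot, 0.11 kg: round base 44 mm across and 12 mm thick, on it a stem 20 mm across up to 42 mm height; origin at the centre of the base's underside, own z along the stem. Two to four of them stand on the tray at the start.
- foot2: dark steel machine levelling foot, 0.11 kg: round base 44 mm across and 12 mm thick, on it a stem 20 mm across up to 42 mm height; origin at the centre of the base's underside, own z along the stem. Two to four of them stand on the tray at the start.
- foot3: dark steel machine levelling foot, 0.11 kg: round base 44 mm across and 12 mm thick, on it a stem 20 mm across up to 42 mm height; origin at the centre of the base's underside, own z along the stem. Two to four of them stand on the tray at the start.
- foot4: dark steel machine levelling foot, 0.11 kg: round base 44 mm across and 12 mm thick, on it a stem 20 mm across up to 42 mm height; origin at the centre of the base's underside, own z along the stem. Two to four of them stand on the tray at the start.
- level: spirit level, 22 x 150 x 30 mm, lying loose on the kit board beside the lane; origin centre of underside. Leave alone.
- wrench: 170 mm wrench on the bench near the robot. Leave alone.
- tape: roll of black tape 90 mm across, 25 mm high, near the robot. Leave alone.
- tub: white plastic tub with black lid, 72 mm across, 55 mm high, at the far side. Leave alone.
- tin: steel tin 80 mm across, 50 mm high, at the far side. Leave alone.

How it is judged:
On the way, in this order (a step that is already met when the one before it is completed fails the run):
1. all blocks are laid on the board in staggered courses (x of block1 in the frame of board between -0.015 and 0.015 m and angle between the y axis of each of block1, block2, block3, block4, block5, block6 and the y axis of board, either way round below 0.15 rad and ((y of block1 in the frame of board between -0.111 and -0.079 m and z of block1 in the frame of board between 0.024 and 0.036 m) or (y of block1 in the frame of board between -0.016 and 0.016 m and z of block1 in the frame of board between 0.024 and 0.036 m) or (y of block1 in the frame of board between 0.079 and 0.111 m and z of block1 in the frame of board between 0.024 and 0.036 m) or (y of block1 in the frame of board between -0.0635 and -0.0315 m and z of block1 in the frame of board between 0.064 and 0.076 m) or (y of block1 in the frame of board between 0.0315 and 0.0635 m and z of block1 in the frame of board between 0.064 and 0.076 m) or (y of block1 in the frame of board between -0.016 and 0.016 m and z of block1 in the frame of board between 0.104 and 0.116 m)) and x of block2 in the frame of board between -0.015 and 0.015 m and ((y of block2 in the frame of board between -0.111 and -0.079 m and z of block2 in the frame of board between 0.024 and 0.036 m) or (y of block2 in the frame of board between -0.016 and 0.016 m and z of block2 in the frame of board between 0.024 and 0.036 m) or (y of block2 in the frame of board between 0.079 and 0.111 m and z of block2 in the frame of board between 0.024 and 0.036 m) or (y of block2 in the frame of board between -0.0635 and -0.0315 m and z of block2 in the frame of board between 0.064 and 0.076 m) or (y of block2 in the frame of board between 0.0315 and 0.0635 m and z of block2 in the frame of board between 0.064 and 0.076 m) or (y of block2 in the frame of board between -0.016 and 0.016 m and z of block2 in the frame of board between 0.104 and 0.116 m)) and x of block3 in the frame of board between -0.015 and 0.015 m and ((y of block3 in the frame of board between -0.111 and -0.079 m and z of block3 in the frame of board between 0.024 and 0.036 m) or (y of block3 in the frame of board between -0.016 and 0.016 m and z of block3 in the frame of board between 0.024 and 0.036 m) or (y of block3 in the frame of board between 0.079 and 0.111 m and z of block3 in the frame of board between 0.024 and 0.036 m) or (y of block3 in the frame of board between -0.0635 and -0.0315 m and z of block3 in the frame of board between 0.064 and 0.076 m) or (y of block3 in the frame of board between 0.0315 and 0.0635 m and z of block3 in the frame of board between 0.064 and 0.076 m) or (y of block3 in the frame of board between -0.016 and 0.016 m and z of block3 in the frame of board between 0.104 and 0.116 m)) and x of block4 in the frame of board between -0.015 and 0.015 m and ((y of block4 in the frame of board between -0.111 and -0.079 m and z of block4 in the frame of board between 0.024 and 0.036 m) or (y of block4 in the frame of board between -0.016 and 0.016 m and z of block4 in the frame of board between 0.024 and 0.036 m) or (y of block4 in the frame of board between 0.079 and 0.111 m and z of block4 in the frame of board between 0.024 and 0.036 m) or (y of block4 in the frame of board between -0.0635 and -0.0315 m and z of block4 in the frame of board between 0.064 and 0.076 m) or (y of block4 in the frame of board between 0.0315 and 0.0635 m and z of block4 in the frame of board between 0.064 and 0.076 m) or (y of block4 in the frame of board between -0.016 and 0.016 m and z of block4 in the frame of board between 0.104 and 0.116 m)) and x of block5 in the frame of board between -0.015 and 0.015 m and ((y of block5 in the frame of board between -0.111 and -0.079 m and z of block5 in the frame of board between 0.024 and 0.036 m) or (y of block5 in the frame of board between -0.016 and 0.016 m and z of block5 in the frame of board between 0.024 and 0.036 m) or (y of block5 in the frame of board between 0.079 and 0.111 m and z of block5 in the frame of board between 0.024 and 0.036 m) or (y of block5 in the frame of board between -0.0635 and -0.0315 m and z of block5 in the frame of board between 0.064 and 0.076 m) or (y of block5 in the frame of board between 0.0315 and 0.0635 m and z of block5 in the frame of board between 0.064 and 0.076 m) or (y of block5 in the frame of board between -0.016 and 0.016 m and z of block5 in the frame of board between 0.104 and 0.116 m)) and x of block6 in the frame of board between -0.015 and 0.015 m and ((y of block6 in the frame of board between -0.111 and -0.079 m and z of block6 in the frame of board between 0.024 and 0.036 m) or (y of block6 in the frame of board between -0.016 and 0.016 m and z of block6 in the frame of board between 0.024 and 0.036 m) or (y of block6 in the frame of board between 0.079 and 0.111 m and z of block6 in the frame of board between 0.024 and 0.036 m) or (y of block6 in the frame of board between -0.0635 and -0.0315 m and z of block6 in the frame of board between 0.064 and 0.076 m) or (y of block6 in the frame of board between 0.0315 and 0.0635 m and z of block6 in the frame of board between 0.064 and 0.076 m) or (y of block6 in the frame of board between -0.016 and 0.016 m and z of block6 in the frame of board between 0.104 and 0.116 m)) and ((y of block1 in the frame of board between -0.111 and -0.079 m and z of block1 in the frame of board between 0.024 and 0.036 m) or (y of block2 in the frame of board between -0.111 and -0.079 m and z of block2 in the frame of board between 0.024 and 0.036 m) or (y of block3 in the frame of board between -0.111 and -0.079 m and z of block3 in the frame of board between 0.024 and 0.036 m) or (y of block4 in the frame of board between -0.111 and -0.079 m and z of block4 in the frame of board between 0.024 and 0.036 m) or (y of block5 in the frame of board between -0.111 and -0.079 m and z of block5 in the frame of board between 0.024 and 0.036 m) or (y of block6 in the frame of board between -0.111 and -0.079 m and z of block6 in the frame of board between 0.024 and 0.036 m)) and ((y of block1 in the frame of board between -0.016 and 0.016 m and z of block1 in the frame of board between 0.024 and 0.036 m) or (y of block2 in the frame of board between -0.016 and 0.016 m and z of block2 in the frame of board between 0.024 and 0.036 m) or (y of block3 in the frame of board between -0.016 and 0.016 m and z of block3 in the frame of board between 0.024 and 0.036 m) or (y of block4 in the frame of board between -0.016 and 0.016 m and z of block4 in the frame of board between 0.024 and 0.036 m) or (y of block5 in the frame of board between -0.016 and 0.016 m and z of block5 in the frame of board between 0.024 and 0.036 m) or (y of block6 in the frame of board between -0.016 and 0.016 m and z of block6 in the frame of board between 0.024 and 0.036 m)) and ((y of block1 in the frame of board between 0.079 and 0.111 m and z of block1 in the frame of board between 0.024 and 0.036 m) or (y of block2 in the frame of board between 0.079 and 0.111 m and z of block2 in the frame of board between 0.024 and 0.036 m) or (y of block3 in the frame of board between 0.079 and 0.111 m and z of block3 in the frame of board between 0.024 and 0.036 m) or (y of block4 in the frame of board between 0.079 and 0.111 m and z of block4 in the frame of board between 0.024 and 0.036 m) or (y of block5 in the frame of board between 0.079 and 0.111 m and z of block5 in the frame of board between 0.024 and 0.036 m) or (y of block6 in the frame of board between 0.079 and 0.111 m and z of block6 in the frame of board between 0.024 and 0.036 m)) and linear speed of each of block1, block2, block3, block4, block5, block6 below 0.02 m/s), for 0.2 s.
2. the tray is tipped up (value of joint tray above 0.8 rad).
At the end, for the whole second after the job is handed in: Every block lies along the lane (0.15 rad, 15 mm across), at rest, within 16 mm along it of a brickwork place: first course y = -95, 0, 95 mm (all filled), second -47.5, 47.5, third 0; centres 30, 70, 110 mm high (6 mm). All feet rest in the bin below its rim. Tray under 0.08 rad (all of step 1 and x of foot1 in the frame of bin_floor between -0.085 and 0.085 m and y of foot1 in the frame of bin_floor between -0.095 and 0.095 m and z of each of foot1, foot2, foot3, foot4 in the frame of bin_floor below 0.085 m and x of foot2 in the frame of bin_floor between -0.085 and 0.085 m and y of foot2 in the frame of bin_floor between -0.095 and 0.095 m and x of foot3 in the frame of bin_floor between -0.085 and 0.085 m and y of foot3 in the frame of bin_floor between -0.095 and 0.095 m and x of foot4 in the frame of bin_floor between -0.085 and 0.085 m and y of foot4 in the frame of bin_floor between -0.095 and 0.095 m and linear speed of each of foot1, foot2, foot3, foot4 below 0.03 m/s and value of joint tray below 0.08 rad); the robot touches nothing.
It fails at once if the level is pushed away (distance of level from where it was at the start of the episode above 0.035 m).
It fails at once if the wrench is pushed away (distance of wrench from where it was at the start of the episode above 0.035 m).
It fails at once if the tape is pushed away (distance of tape from where it was at the start of the episode above 0.035 m).
It fails at once if the tub is pushed away (distance of tub from where it was at the start of the episode above 0.035 m).
It fails at once if the tin is pushed away (distance of tin from where it was at the start of the episode above 0.035 m).
Of block1, block2, block3, block4, block5, block6 only 4 to 6 are there at a start; the rules pass over those that are not, and their reading is None.
Of foot1, foot2, foot3, foot4 only 2 to 4 are there at a start; the rules pass over those that are not, and their reading is None.
At some moment in a run one of block1, block2, block3, block4, block5, block6 may be knocked a few centimetres aside while the robot is not near it.
Once in a run the grip may slacken for a moment while it holds something.
It also fails if it takes over 210 s, if anything falls off the work surface, if the arm or the gripper's body presses on something with over 40 N, if the wrist force passes 120 N, or if a joint passes its speed limit or range.

## Robot

A 6-joint arm with a two-finger parallel gripper is mounted at the origin on the work surface. World frame = base frame: x ahead of the robot, y to its left, z up, the work surface at z = 0. Lengths are in m, angles in rad, forces in N, time in s.
With the tool pointing down it reaches from about 0.3 to 0.775 m from the base axis. Payload 14.6 kg.
Tool frame: the origin (TCP) lies at the centre of the arm's flange, where the gripper is bolted on; the fingertips stand 199 mm ahead of it and the grasp point (between the pads) lies 180 mm ahead of it; z points along the fingers, y is the line along which they close (so a half turn about z gives the same grasp; the last joint's range is limited). The gripper opens to 94 mm and grips with 3 to 60 N. Pads are 16 mm wide; open, the fingers measure 119 mm over their backs; the gripper's body (75 mm by 177 mm) begins 78 mm behind the grasp point.
Start: joints at [-1.395, 0.3, 1.521, -0, 1.321, -0.067], TCP at [0.132, -0.534, 0.405] pointing down, gripper open.
Joint ranges: [-3.03, 3.03], [-0.79, 2.21], [0.23, 2.52], [-1.04, 4.18], [0, 3.07], [-2.55, 2.55]. Speed limits (rad/s): [2.22, 2.22, 2.57, 3.14, 3.14, 3.14].

## Interface

Orientations are given as [roll, pitch, yaw] about the fixed x, y, z axes, in that order (R = Rz(yaw) Ry(pitch) Rx(roll)).
In Python, from station import ctrl gives the robot as it stands. The module is installed in compiled form; this text tells all that it offers.
- The arm moves only by the tool servo_tool, never from a script. Its argument "motion" is a list of rows, each a list of 5 numbers: the closure, from 0 (fully open) to 1 (shut), then the shift along the world's x, y, z in cm, then the turn about the world's z in degrees. A call has 1 to 20 rows; each row is the pose to reach, as a shift and turn from the pose commanded when the call began; what a row does not reach only later rows make up. A row lasts 1/8 s, in which the tool goes at most 62.5 mm and 10.7 degrees, less where a joint would pass 70% of its speed; a pose out of reach is approached as far as the arm can. A call with a gripper value outside its range is refused whole. The fingers move at their own pace and stop on an object; "squeeze" is the grip in N (left out, the last holds). Time passes only in rows, so rows that repeat a pose let the fingers close. It gives the time, the measured TCP pose, the force, the opening and the grip force at its end, in the units of the state.
- ctrl.get_obs(): the state, without advancing time (a new reading comes with each control period).
- ctrl.camera(name): name is "side" or "top"; returns a dict with "image" (384x512x3 uint8, red, green, blue), "fx", "fy", "cx", "cy" (pixels), "camera_from_world" (4x4, takes a point from world to camera coordinates). Camera axes: x right, y up, looking along -z (the intrinsics and any distortion apply to the point x, -y, -z); pixel columns grow to the right and rows downward; lengths in m; the calibration is good to about 2 mm. A picture is of the moment at which its call begins. There is no depth.
- ctrl.hand_in(): hands the job in; it is judged then, once.
The state is a dict: "time_s": time; "qpos": joint angles; "joint_vel": joint speeds; "tau": joint torques, N m; "ee_pos": TCP position; "eef_rot": TCP orientation; "force": force on the tool from outside, world axes, zero at the start; "moment": the same for the moment, N m; "grip_width": finger opening in m; "grip_force": force on a finger pad.
Only numpy, scipy, OpenCV 4.12 (cv2) and the standard library are available. Lean on these libraries where they do the work, as an engineer would, in place of code of your own. Each camera call takes 0.05 s, during which the arm holds its last target. There are 200 camera calls.

## Working session

There is one attempt and no reset: what is moved stays moved. The work goes in short steps, Python scripts to look and compute and a tool call to move; the robot and the scene stay as the last step left them, time stands still between calls to the robot, and variables do not carry over. Pictures are saved under pics/ and viewed, at most 14 in all, crops included, and the job is handed in when it is done.

Besides the shell and the picture viewer there is one more tool, called after "Call:" as a command line: name --pt "numbers of a row" for each row, then --argument value for the rest. servo_tool: Moves the arm, as the interface text tells. Its arguments: {"type":"object","properties":{"motion":{"type":"array","items":{"type":"array","items":{"type":"number"}}},"squeeze":{"type":"number"}},"required":["motion"]}

```bash
mkdir -p pics; cat > h.py <<'E'
from station import ctrl
import numpy as np, cv2
def snap(name,fn,crop=None,s=1):
    c=ctrl.camera(name); im=c["image"][:,:,::-1]
    cv2.imwrite("pics/raw_"+fn,im)
    if crop: x0,y0,x1,y1=crop; im=im[y0:y1,x0:x1]
    cv2.imwrite("pics/"+fn,cv2.resize(im,None,fx=s,fy=s,interpolation=cv2.INTER_CUBIC))
    np.savez("cam_"+name+".npz",**{k:v for k,v in c.items() if k!="image"})
    return c
def cam(name): return dict(np.load("cam_"+name+".npz"))
def proj(c,p):
    p=np.asarray(p,float); q=c["camera_from_world"]@np.append(p,1)
    return np.array([c["cx"]+c["fx"]*q[0]/-q[2], c["cy"]+c["fy"]*-q[1]/-q[2]])
def ray(c,u,v,z):
    M=np.linalg.inv(c["camera_from_world"])
    d=M[:3,:3]@np.array([(u-c["cx"])/c["fx"],-(v-c["cy"])/c["fy"],-1]); o=M[:3,3]
    return o+d*(z-o[2])/d[2]
E
python3 - <<'E'
from h import *
for n in("top","side"):
    c=snap(n,n+"1.png",s=1.5); print({k:v for k,v in c.items() if k!="image"})
o=ctrl.get_obs();print(o)
E
```

```text
{'fx': 417.66933308246206, 'fy': 417.66933308246206, 'cx': 258.48434440220683, 'cy': 191.9587971858474, 'camera_from_world': array([[-0.02193442, -0.99920737, -0.03321931,  0.03596321],
       [ 0.99499045, -0.02505931,  0.09677829, -0.59533813],
       [-0.09753403, -0.03093012,  0.99475145, -1.04726185],
       [ 0.        ,  0.        ,  0.        ,  1.        ]])}
{'fx': 386.13046623182896, 'fy': 386.13046623182896, 'cx': 256.35387192826886, 'cy': 178.57422357187542, 'camera_from_world': array([[-0.99274133, -0.11891039,  0.01802692,  0.58089698],
       [ 0.09908837, -0.72371932,  0.68294351, -0.13655943],
       [-0.06816265,  0.67977251,  0.73024872, -1.05360553],
       [ 0.        ,  0.        ,  0.        ,  1.        ]])}
{'time_s': 0.1, 'qpos': array([-1.39458141e+00,  3.00438585e-01,  1.52154245e+00,  3.64757889e-06,
        1.32073411e+00, -6.66116414e-02]), 'joint_vel': array([ 2.86353759e-04, -2.66551112e-03, -1.42035703e-03, -6.70482181e-04,
       -3.55500335e-04, -7.39219673e-05]), 'tau': array([ 1.43075267e-03, -5.32644868e+01, -3.53282547e+01,  7.09775719e-02,
        2.35256605e-02, -6.75012507e-05]), 'ee_pos': array([ 0.13223145, -0.53383435,  0.40412039]), 'eef_rot': array([-3.14047289e+00, -7.82410652e-05,  2.42825613e-01]), 'force': array([-0.21143325, -0.12541533, -0.97028847]), 'moment': array([-0.00186649,  0.01637829,  0.01336855]), 'grip_force': 0.0, 'grip_width': 0.09379825900951765}
```

View pics/top1.png

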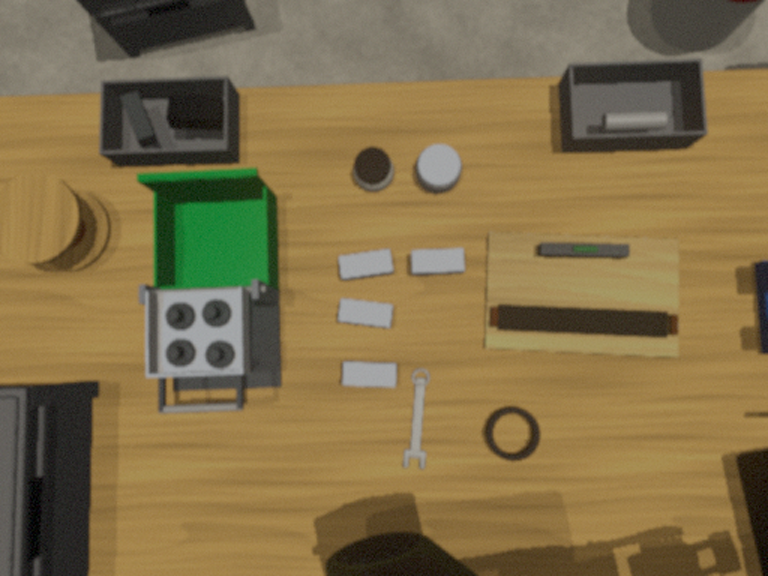

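View pics/side1.png

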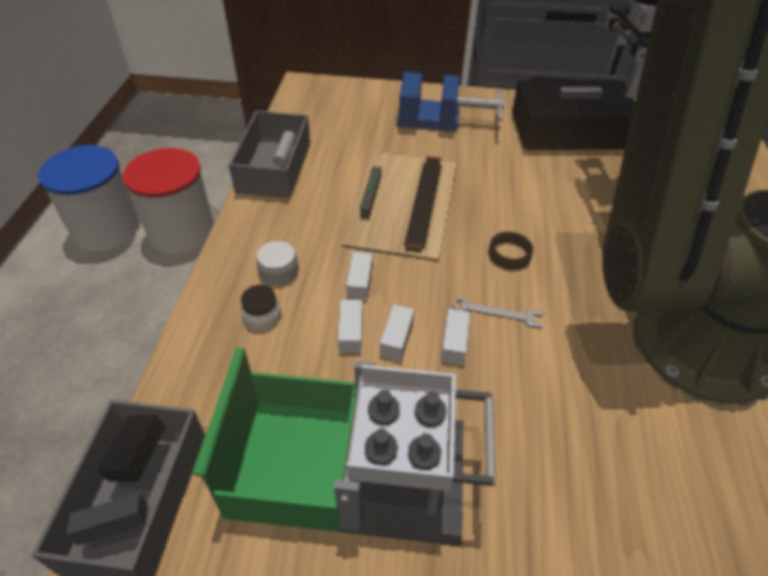

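Top view (1.5x) shows four blocks, at (366,264), (438,261), (366,313) and (369,375). The lane runs (491,316) to (677,324), and the tray on the left holds four feet, with its bar at about (201,407).

```bash
python3 - <<'E'
from h import *
c=cam("top"); im=cv2.imread("pics/raw_top1.png"); hsv=cv2.cvtColor(im,cv2.COLOR_BGR2HSV)
def rects(m,amin):
    n,l,s,_=cv2.connectedComponentsWithStats(m.astype(np.uint8))
    for i in range(1,n):
        if s[i,4]<amin: continue
        pts=np.argwhere(l==i)[:,::-1].astype(np.float32); yield s[i,4],cv2.minAreaRect(pts)
m=(hsv[:,:,1]<70)&(hsv[:,:,2]>140); m[:160]=0; m[265:]=0; m[:,:220]=0; m[:,320:]=0
for a,r in rects(m,150):
    b=cv2.boxPoints(r); w=np.array([ray(c,u,v,.04) for u,v in b])[:,:2]
    e1=w[1]-w[0]; e2=w[2]-w[1]; L=e1 if np.linalg.norm(e1)>np.linalg.norm(e2) else e2
    ang=np.degrees(np.arctan2(L[1],L[0]))
    print("block",a,np.round(r[0],1),w.mean(0).round(4),np.linalg.norm(e1).round(3),np.linalg.norm(e2).round(3),"ang",((ang+180)%180).round(1))
print("cam pos",np.linalg.inv(c["camera_from_world"])[:3,3])
x0,y0,x1,y1=310,145,470,245
cv2.imwrite("pics/board.png",cv2.resize(im[y0:y1,x0:x1],None,fx=5,fy=5,interpolation=cv2.INTER_CUBIC))
x0,y0,x1,y1=80,180,200,285
cv2.imwrite("pics/tray.png",cv2.resize(im[y0:y1,x0:x1],None,fx=5,fy=5,interpolation=cv2.INTER_CUBIC))
E
```

```text
block 533 [291.6 172.9] [ 0.6419 -0.0642] 0.09 0.04 ang 90.2
block 531 [243.3 174.9] [0.6398 0.0595] 0.092 0.039 ang 96.7
block 559 [243.3 208.1] [0.5547 0.0613] 0.041 0.092 ang 81.5
block 592 [246.2 249.3] [0.4507 0.0559] 0.042 0.091 ang 86.7
cam pos [ 0.49100091 -0.01137599  1.10057572]
```

View pics/board.png

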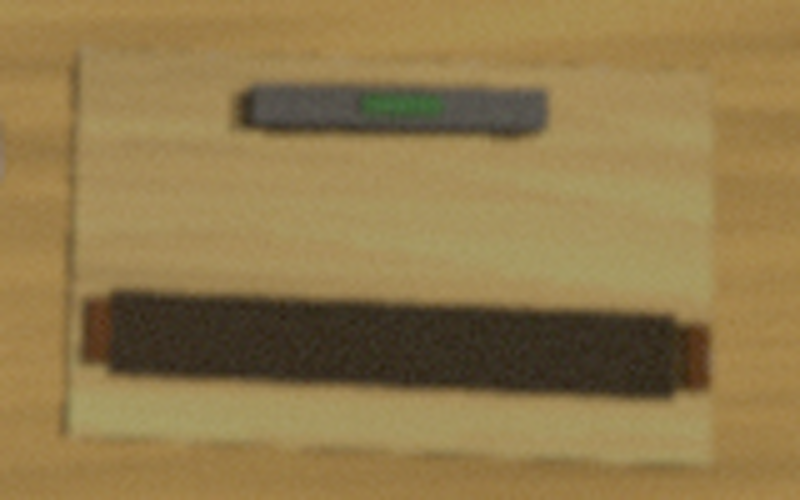

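View pics/tray.png

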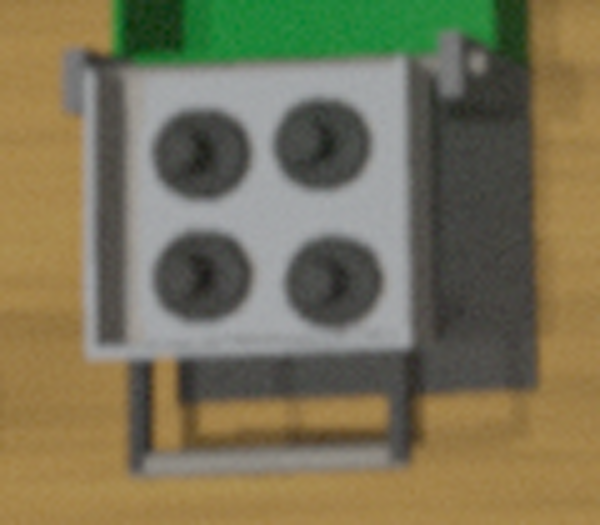

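Board crop: the strip corners are (110,292), (674,317), (674,396) and (110,372), and the cleats sit at x 83-110 and 684-711. Tray crop: the bar runs (135,464) to (405,457), with the posts at (75,80) and (452,65).

```bash
python3 - <<'E'
from h import *
c=cam("top")
f=lambda u,v,z,x0,y0: ray(c,x0+u/5-.4,y0+v/5-.4,z)[:2]
B=[f(u,v,.010,310,145) for u,v in((110,292),(674,317),(674,396),(110,372))]
print("strip",np.round(B,4),np.mean(B,0).round(4))
C=[f(u,v,.009,310,145) for u,v in((80,50),(712,72),(712,462),(66,434))]
print("board",np.round(C,4), "mid y ends", ((np.array(C)[0]+C[3])/2).round(4),((np.array(C)[1]+C[2])/2).round(4))
K=[f(u,v,.024,310,145) for u,v in((83,330),(711,358))]
print("cleat ends",np.round(K,4),np.mean(K,0),np.linalg.norm(K[0]-K[1]))
d=(B[0]+B[3]-B[1]-B[2]); print("lane ang",np.degrees(np.arctan2(d[1],d[0])))
d=K[0]-K[1]; print("cleat ang",np.degrees(np.arctan2(d[1],d[0])))
d=(C[0]+C[3]-C[1]-C[2]); print("b",[np.degrees(np.arctan2(*(p-q)[::-1])) for p,q in((C[0],C[1]),(C[3],C[2]))])
T=[f(u,v,.148,80,180) for u,v in((140,463),(402,457))]
print("bar",np.round(T,4),np.mean(T,0).round(4),T[0]-T[1])
P=[f(u,v,.15,80,180) for u,v in((75,80),(452,65))]
print("posts",np.round(P,4),np.mean(P,0))
s=cam("side")
sc=lambda u,v,z: ray(s,u/1.5,v/1.5,z)[:2]
print("bar side",sc(491,396,.148),sc(489,478,.148))
print("blocks side", [sc(u,v,.04) for u,v in((361,263),(350,317),(399,325),(457,329))])
print("strip side",sc(431,168,.01),sc(416,238,.01))
E
```

```text
strip [[ 0.5643 -0.1672]
 [ 0.5443 -0.4558]
 [ 0.5038 -0.4531]
 [ 0.5227 -0.1656]] [ 0.5338 -0.3104]
board [[ 0.6925 -0.1566]
 [ 0.6716 -0.4839]
 [ 0.4697 -0.4706]
 [ 0.4912 -0.1418]] mid y ends [ 0.5919 -0.1492] [ 0.5707 -0.4773]
cleat ends [[ 0.5441 -0.1507]
 [ 0.5224 -0.4672]] [ 0.53326947 -0.30894145] 0.3173138321521878
lane ang 86.14136633570855
cleat ang 86.07488240452123
b [np.float64(86.3528865951137), np.float64(86.25338881371597)]
bar [[0.4095 0.366 ]
 [0.4099 0.2457]] [0.4097 0.3059] [-0.00041668  0.12032043]
posts [[0.5853 0.3981]
 [0.5879 0.2221]] [0.58657484 0.31009071]
bar side [0.40912377 0.25215357] [0.41231153 0.36957488]
blocks side [array([ 0.64082641, -0.07619335]), array([0.64079133, 0.0574208 ]), array([0.5526151 , 0.06359597]), array([0.4508803 , 0.05884844])]
strip side [ 0.52611171 -0.43556641] [ 0.54185453 -0.19150828]
```

Board origin is about (0.534, -0.310) with yaw -3.8°; the tray bar is near (0.410, 0.307). Heading for the nearest block, with the tool yaw at 86.7°.

Call:
servo_tool --pt "0.3 5.3 9.8 0 12" --pt "0.3 10.6 19.6 0 24" --pt "0.3 15.9 29.4 0 36" --pt "0.3 21.2 39.3 -2 48" --pt "0.3 26.5 49.1 -4 60" --pt "0.3 31.8 59 -6 72.8" --pt "0.3 31.8 59 -8 72.8" --pt "0.3 31.8 59 -8 72.8" --pt "0.3 31.8 59 -8 72.8" --pt "0.3 31.8 59 -8 72.8" --pt "0.3 31.8 59 -8 72.8" --pt "0.3 31.8 59 -8 72.8" --pt "0.3 31.8 59 -8 72.8" --pt "0.3 31.8 59 -8 72.8" --squeeze 30

```text
time_s: 1.85
ee_pos: [0.4499, 0.0552, 0.325]
eef_rot: [3.141, 0.0, 1.512]
force: [-1.0, 0.2, 0.1]
grip_width: 0.0657
grip_force: 0.0
```

Call:
servo_tool --pt "0.3 0 0 -4 0" --pt "0.3 0 0 -8 0" --pt "0.3 0 0 -10.5 0" --pt "0.3 0 0 -11.7 0" --pt "0.3 0 0 -11.7 0" --pt "1 0 0 -11.7 0" --pt "1 0 0 -11.7 0" --pt "1 0 0 -11.7 0" --pt "1 0 0 -11.7 0" --pt "1 0 0 -11.7 0" --pt "1 0 0 -9 0" --pt "1 0 0 -4 0" --pt "1 0 0 0 0" --pt "1 0 0 0 0"

```text
time_s: 3.6
ee_pos: [0.4503, 0.0562, 0.3266]
eef_rot: [3.137, -0.0, 1.514]
force: [0.2, 0.1, -4.2]
grip_width: 0.0397
grip_force: 30.0
```

```bash
python3 - <<'E'
from h import *
snap("top","t2.png",(200,140,480,290),2.8)
E
```

```text
(no output)
```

View pics/t2.png

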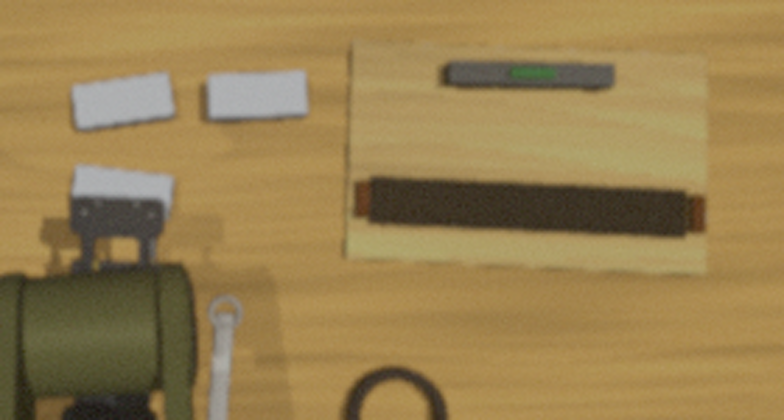

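The first block is held (39.7 mm); the rest have not moved. Carrying it to the -y slot.

Call:
servo_tool --pt "1 1 -5.7 0 0" --pt "1 2 -11.4 0 0" --pt "1 3 -17.1 0 0" --pt "1 3.9 -22.8 0 -0.5" --pt "1 4.8 -28.5 0 -0.5" --pt "1 5.8 -34.2 0 -0.5" --pt "1 6.7 -40 0 -0.5" --pt "1 7.7 -46 0 -0.5" --pt "1 7.7 -46 0 -0.5" --pt "1 7.7 -46 0 -0.5" --pt "1 7.7 -46 0 -0.5" --pt "1 7.7 -46 -3 -0.5" --pt "1 7.7 -46 -6 -0.5" --pt "1 7.7 -46 -7 -0.5" --pt "1 7.7 -46 -7 -0.5"

```text
time_s: 5.52
ee_pos: [0.5274, -0.4034, 0.2549]
eef_rot: [-3.141, -0.0, 1.505]
force: [-0.5, -1.0, -3.2]
grip_width: 0.0397
grip_force: 30.0
```

```bash
python3 - <<'E'
from h import *
snap("side","s3.png",(180,80,380,230),4)
s=cam("side")
for y in(-.146,.146): print(proj(s,[.534+.066*y,-.310+.998*y,.024]))
E
```

```text
[288.48304705 105.4636543 ]
[276.29098019 161.43177132]
```

View pics/s3.png

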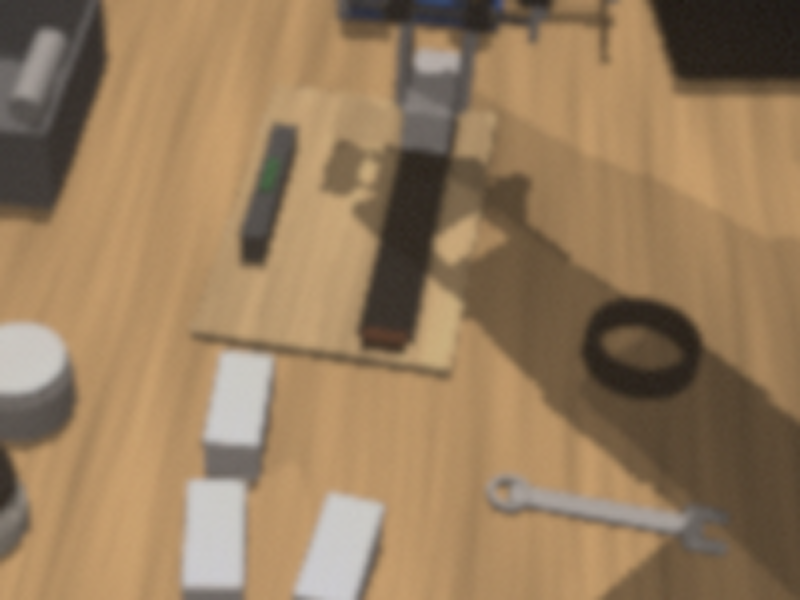

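The block hangs over the far end of the lane; its near lower edge is at crop (425,150). Lowering and releasing.

Call:
servo_tool --pt "1 0 0 -1.8 0" --pt "1 0 0 -3.2 0" --pt "1 0 0 -3.7 0" --pt "1 0 0 -3.7 0" --pt "1 0 0 -3.7 0" --pt "0.3 0 0 -3.7 0" --pt "0.3 0 0 -3.7 0" --pt "0.3 0 0 -3.7 0" --pt "0.3 0 0 0 0" --pt "0.3 0 0 5 0" --pt "0.3 0 0 8 0" --pt "0.3 1.8 5.6 8 0.4" --pt "0.3 3.6 11.2 8 0.8" --pt "0.3 5.4 16.8 8 1.2" --pt "0.3 7.2 22.4 8 1.6" --pt "0.3 9 28 8 2" --pt "0.3 10 30 8 2" --pt "0.3 10 30 8 2"

```text
time_s: 7.82
ee_pos: [0.6276, -0.1031, 0.3345]
eef_rot: [-3.142, 0.0, 1.541]
force: [0.0, -0.6, 0.1]
grip_width: 0.0658
grip_force: 0.0
```

```bash
cat >> h.py <<'E'
def rects(m,amin):
    n,l,s,_=cv2.connectedComponentsWithStats(m.astype(np.uint8))
    for i in range(1,n):
        if s[i,4]<amin: continue
        yield s[i,4],cv2.minAreaRect(np.argwhere(l==i)[:,::-1].astype(np.float32))
def blocks(im,c,zs=(.04,.05,.09)):
    hsv=cv2.cvtColor(im,cv2.COLOR_BGR2HSV); m=(hsv[:,:,1]<70)&(hsv[:,:,2]>140); m[:150]=0; m[280:]=0; m[:,:215]=0
    for a,r in rects(m,120):
        for z in zs:
            w=np.array([ray(c,u,v,z) for u,v in cv2.boxPoints(r)])[:,:2]
            e1=w[1]-w[0]; e2=w[2]-w[1]; n1,n2=np.linalg.norm(e1),np.linalg.norm(e2); L=e1 if n1>n2 else e2
            p=w.mean(0); d=p-[.534,-.310]; t=np.radians(-3.8); l=[d[0]*np.cos(t)+d[1]*np.sin(t),-d[0]*np.sin(t)+d[1]*np.cos(t)]
            print(z,p.round(4),"lane",np.round(l,4),"size",n1.round(3),n2.round(3),"ang",(np.degrees(np.arctan2(L[1],L[0]))%180).round(1))
E
python3 - <<'E'
from h import *
c=snap("top","t4.png"); blocks(c["image"][:,:,::-1],c,(.04,.05)); print(ctrl.get_obs()["ee_pos"])
E
```

```text
0.04 [0.6387 0.0614] lane [0.0799 0.3775] size 0.09 0.041 ang 96.7
0.05 [0.6373 0.0607] lane [0.0785 0.3767] size 0.089 0.041 ang 96.7
0.04 [ 0.6423 -0.0384] lane [0.09   0.2782] size 0.036 0.033 ang 178.5
0.05 [ 0.6408 -0.0381] lane [0.0886 0.2784] size 0.036 0.033 ang 178.5
0.04 [0.5543 0.0628] lane [-0.0044  0.3733] size 0.043 0.091 ang 81.5
0.05 [0.5537 0.0621] lane [-0.005   0.3725] size 0.042 0.09 ang 81.5
0.04 [ 0.5262 -0.4068] lane [-0.0013 -0.0971] size 0.089 0.045 ang 88.6
0.05 [ 0.5259 -0.4031] lane [-0.0019 -0.0934] size 0.088 0.045 ang 88.6
[ 0.62725333 -0.10433437  0.33445795]
```

The first block sits at lane (-2, -93) mm. Next is the block at (0.642,-0.064).

Call:
servo_tool --pt "0.3 1.5 4 -2 2" --pt "0.3 1.5 4 -6 2" --pt "0.3 1.5 4 -10.5 2" --pt "0.3 1.5 4 -12.6 2" --pt "0.3 1.5 4 -12.6 2" --pt "1 1.5 4 -12.6 2" --pt "1 1.5 4 -12.6 2" --pt "1 1.5 4 -12.6 2" --pt "1 1.5 4 -12.6 2" --pt "1 1.5 4 -12.6 2" --pt "1 1.5 4 -9 2" --pt "1 1.5 4 -4 2" --pt "1 0 0 -1 1" --pt "1 -3 -5.5 -1 0" --pt "1 -6 -11 -1 -1" --pt "1 -9.3 -16 -1 -2" --pt "1 -9.3 -20.6 -1 -2" --pt "1 -9.3 -20.6 -1 -2" --pt "1 -9.3 -20.6 -1 -2"

```text
time_s: 10.25
ee_pos: [0.5342, -0.3095, 0.3242]
eef_rot: [-3.141, -0.001, 1.505]
force: [0.3, -0.6, -4.3]
grip_width: 0.0397
grip_force: 30.0
```

Call:
servo_tool --pt "1 0 0.1 -4 0" --pt "1 0 0.1 -8 0" --pt "1 0 0.1 -10 0" --pt "1 0 0.1 -10.6 0" --pt "1 0 0.1 -10.6 0" --pt "1 0 0.1 -10.6 0" --pt "0.3 0 0.1 -10.6 0" --pt "0.3 0 0.1 -10.6 0" --pt "0.3 0 0.1 -10.6 0" --pt "0.3 0 0.1 -7 0" --pt "0.3 0 0.1 -2 0" --pt "0.3 0.4 5 1 0" --pt "0.3 0.8 11 1 0" --pt "0.3 1 15 1 0" --pt "0.3 1 15 1 0" --pt "0.3 1 15 1 0"

```text
time_s: 12.25
ee_pos: [0.5442, -0.1605, 0.3348]
eef_rot: [3.141, 0.0, 1.505]
force: [0.1, -0.3, -0.4]
grip_width: 0.066
grip_force: 0.0
```

```bash
python3 - <<'E'
from h import *
c=snap("top","t5.png"); blocks(c["image"][:,:,::-1],c,(.04,.05)); print(ctrl.get_obs()["ee_pos"])
E
```

```text
0.04 [0.639  0.0596] lane [0.0803 0.3758] size 0.093 0.041 ang 97.1
0.05 [0.6376 0.059 ] lane [0.0789 0.375 ] size 0.092 0.041 ang 97.1
0.04 [0.5545 0.0616] lane [-0.0042  0.3722] size 0.042 0.093 ang 81.5
0.05 [0.5539 0.0609] lane [-0.0048  0.3714] size 0.042 0.092 ang 81.5
0.04 [ 0.5327 -0.344 ] lane [ 0.001 -0.034] size 0.022 0.04 ang 176.8
0.05 [ 0.5323 -0.3408] lane [ 0.0004 -0.0309] size 0.022 0.04 ang 176.8
0.04 [ 0.5262 -0.4068] lane [-0.0013 -0.0971] size 0.089 0.045 ang 88.6
0.05 [ 0.5259 -0.4031] lane [-0.0019 -0.0934] size 0.088 0.045 ang 88.6
[ 0.5442038  -0.16083186  0.33465156]
```

Call:
servo_tool --pt "0.3 0.3 5.5 0 -1" --pt "0.3 0.6 11 0 -2" --pt "0.3 0.9 17 0 -4" --pt "0.3 1 22.2 -1 -4.7" --pt "0.3 1 22.2 -5 -4.7" --pt "0.3 1 22.2 -9 -4.7" --pt "0.3 1 22.2 -11.5 -4.7" --pt "0.3 1 22.2 -12.7 -4.7" --pt "0.3 1 22.2 -12.7 -4.7" --pt "1 1 22.2 -12.7 -4.7" --pt "1 1 22.2 -12.7 -4.7" --pt "1 1 22.2 -12.7 -4.7" --pt "1 1 22.2 -12.7 -4.7" --pt "1 1 22.2 -12.7 -4.7" --pt "1 1 22.2 -9 -4.7" --pt "1 1 22.2 -4 -4.7" --pt "1 1 22.2 -1 -4.7" --pt "1 0.7 17 -1 -3" --pt "1 0.3 11 -1 -1" --pt "1 0 5 -1 0"

```text
time_s: 14.8
ee_pos: [0.5437, -0.1114, 0.3243]
eef_rot: [-3.141, -0.0, 1.506]
force: [1.0, -0.7, -2.6]
grip_width: 0.0397
grip_force: 30.0
```

```bash
python3 - <<'E'
from h import *
c=snap("top","t6.png"); blocks(c["image"][:,:,::-1],c,(.04,.05)); o=ctrl.get_obs();print(o["ee_pos"],o["eef_rot"],o["grip_width"])
E
```

```text
0.04 [0.639  0.0596] lane [0.0803 0.3758] size 0.093 0.041 ang 97.0
0.05 [0.6376 0.059 ] lane [0.0789 0.375 ] size 0.092 0.041 ang 97.0
0.04 [ 0.5348 -0.3116] lane [ 0.0009 -0.0016] size 0.042 0.089 ang 85.9
0.05 [ 0.5344 -0.3088] lane [0.0003 0.0012] size 0.041 0.088 ang 85.9
0.04 [ 0.5257 -0.4067] lane [-0.0019 -0.097 ] size 0.044 0.091 ang 86.1
0.05 [ 0.5254 -0.4029] lane [-0.0024 -0.0933] size 0.044 0.09 ang 86.1
[ 0.54312546 -0.11729316  0.32425539] [-3.14073722e+00  1.63700836e-03  1.50292303e+00] 0.03978826865933072
```

Call:
servo_tool --pt "1 -0.2 -5 0 0" --pt "1 -0.4 -10.3 0 0" --pt "1 -0.4 -10.3 0 0" --pt "1 -0.4 -10.3 0 0" --pt "1 -0.4 -10.3 0 0" --pt "1 -0.4 -10.3 0 0"

```text
time_s: 15.6
ee_pos: [0.5404, -0.212, 0.3247]
eef_rot: [-3.142, -0.0, 1.506]
force: [-0.4, 0.2, -2.9]
grip_width: 0.0401
grip_force: 30.0
```

Call:
servo_tool --pt "1 0 -0.2 -4 0" --pt "1 0 -0.2 -7 0" --pt "1 0 -0.2 -7 0" --pt "1 0 -0.2 -7 0"

```text
time_s: 16.1
ee_pos: [0.5406, -0.2148, 0.2561]
eef_rot: [3.14, 0.001, 1.505]
force: [-0.4, -0.1, -2.9]
grip_width: 0.0399
grip_force: 30.0
```

```bash
python3 - <<'E'
from h import *
c=snap("side","s7.png",(220,80,320,180),6)
o=ctrl.get_obs();print(o["ee_pos"],o["grip_width"])
def L(x,y,z): return proj(c,[.534+.998*x+.066*y,-.310-.066*x+.998*y,z])
f=lambda p:((p-[220,80])*6).round()
zc=o["ee_pos"][2]-.188
for y,z in((.141,zc+.02),(.141,zc-.02),(.051,zc+.02)): print(y,[f(L(x,y,z)) for x in(-.02,.02)])
E
```

```text
[ 0.54062955 -0.21481358  0.25628286] 0.039959873031862735
0.141 [array([387., 394.]), array([306., 383.])]
0.141 [array([381., 453.]), array([303., 442.])]
0.051 [array([410., 279.]), array([334., 269.])]
```

View pics/s7.png

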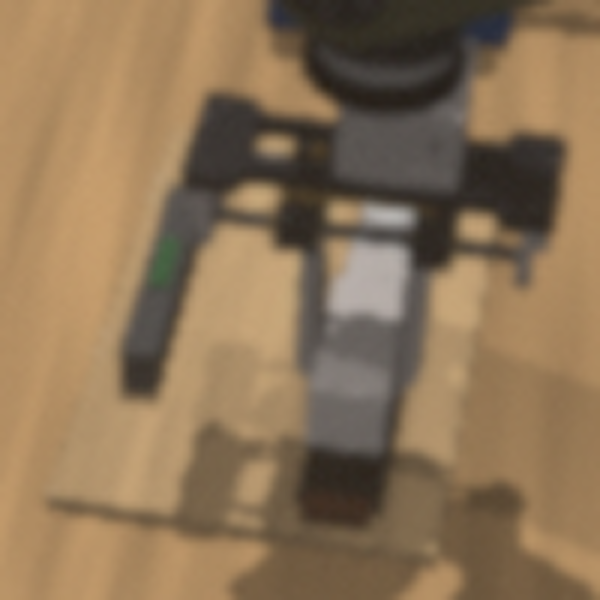

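The near face spans crop y 390 to 450, as predicted, so the block is well placed. Lower, release, and head for the last block.

Call:
servo_tool --pt "1 0 0 -2.5 0" --pt "1 0 0 -3.7 0" --pt "1 0 0 -3.7 0" --pt "1 0 0 -3.7 0" --pt "0.3 0 0 -3.7 0" --pt "0.3 0 0 -3.7 0" --pt "0.3 0 0 -3.7 0" --pt "0.3 0 0 0 0" --pt "0.3 0 0 5 0" --pt "0.3 2 5.5 7 2" --pt "0.3 4 11 7 4" --pt "0.3 6 16.5 7 6" --pt "0.3 7 20 7 9" --pt "0.3 7 20 7 10.8" --pt "0.3 7 20 7 10.8"

```text
time_s: 18.02
ee_pos: [0.6101, -0.0155, 0.3246]
eef_rot: [-3.141, 0.0, 1.693]
force: [0.4, -1.4, 0.2]
grip_width: 0.066
grip_force: 0.0
```

```bash
python3 - <<'E'
from h import *
c=snap("top","t8.png"); blocks(c["image"][:,:,::-1],c,(.04,.05)); o=ctrl.get_obs();print(o["ee_pos"],o["eef_rot"],o["grip_width"])
E
```

```text
0.04 [0.638  0.0913] lane [0.0771 0.4073] size 0.031 0.036 ang 179.0
0.05 [0.6366 0.0903] lane [0.0758 0.4062] size 0.031 0.036 ang 179.0
0.04 [ 0.5395 -0.2169] lane [-0.0007  0.0932] size 0.088 0.043 ang 88.6
0.05 [ 0.539 -0.215] lane [-0.0013  0.0951] size 0.087 0.042 ang 88.6
0.04 [ 0.5347 -0.3116] lane [ 0.0008 -0.0016] size 0.042 0.089 ang 86.0
0.05 [ 0.5343 -0.3088] lane [0.0002 0.0012] size 0.042 0.088 ang 86.0
0.04 [ 0.5262 -0.4068] lane [-0.0013 -0.0971] size 0.089 0.045 ang 88.6
0.05 [ 0.5259 -0.4031] lane [-0.0019 -0.0934] size 0.088 0.045 ang 88.6
[ 0.61004133 -0.01582411  0.32465345] [-3.14142394e+00  8.33960746e-05  1.69157324e+00] 0.06583533149615874
```

Call:
servo_tool --pt "0.3 1.5 4 0 0" --pt "0.3 2.9 7.5 -2 0" --pt "0.3 2.9 7.5 -6 0" --pt "0.3 2.9 7.5 -10 0" --pt "0.3 2.9 7.5 -11.7 0" --pt "0.3 2.9 7.5 -11.7 0" --pt "1 2.9 7.5 -11.7 0" --pt "1 2.9 7.5 -11.7 0" --pt "1 2.9 7.5 -11.7 0" --pt "1 2.9 7.5 -11.7 0" --pt "1 2.9 7.5 -11.7 0" --pt "1 2.9 7.5 -8 0" --pt "1 2.9 7.5 -3 0" --pt "1 1.4 2.5 0 -1" --pt "1 -0.2 -3 0 -3" --pt "1 -1.8 -8.5 0 -5" --pt "1 -3.4 -14 0 -7" --pt "1 -5 -19.5 0 -9" --pt "1 -7.3 -24.7 0 -10.8" --pt "1 -7.3 -24.7 0 -10.8"

```text
time_s: 20.58
ee_pos: [0.5356, -0.2649, 0.3241]
eef_rot: [-3.14, -0.0, 1.5]
force: [-0.0, 0.5, -3.7]
grip_width: 0.04
grip_force: 30.0
```

Call:
servo_tool --pt "1 0 0 0 0" --pt "1 0 0 -2 0" --pt "1 0 0 -2.5 0" --pt "1 0 0 -2.5 0"

```text
time_s: 21.08
ee_pos: [0.5376, -0.2611, 0.2996]
eef_rot: [-3.141, -0.0, 1.506]
force: [-0.9, -0.0, -2.8]
grip_width: 0.0395
grip_force: 30.0
```

```bash
python3 - <<'E'
from h import *
c=snap("side","s9.png",(220,80,320,180),6)
o=ctrl.get_obs();print(o["ee_pos"],o["eef_rot"],o["grip_width"])
def L(x,y,z): return proj(c,[.534+.998*x+.066*y,-.310-.066*x+.998*y,z])
f=lambda p:((p-[220,80])*6).round()
zc=o["ee_pos"][2]-.188
for y,z in((.0925,zc+.02),(.0925,zc-.02),(.0025,zc+.02)): print(y,[f(L(x,y,z)) for x in(-.02,.02)])
E
```

```text
[ 0.5375832  -0.2613606   0.30004583] [3.14133777e+00 6.72194240e-05 1.50553543e+00] 0.039397586334247864
0.0925 [array([406., 263.]), array([326., 252.])]
0.0925 [array([400., 325.]), array([322., 314.])]
0.0025 [array([429., 155.]), array([353., 145.])]
```

View pics/s9.png

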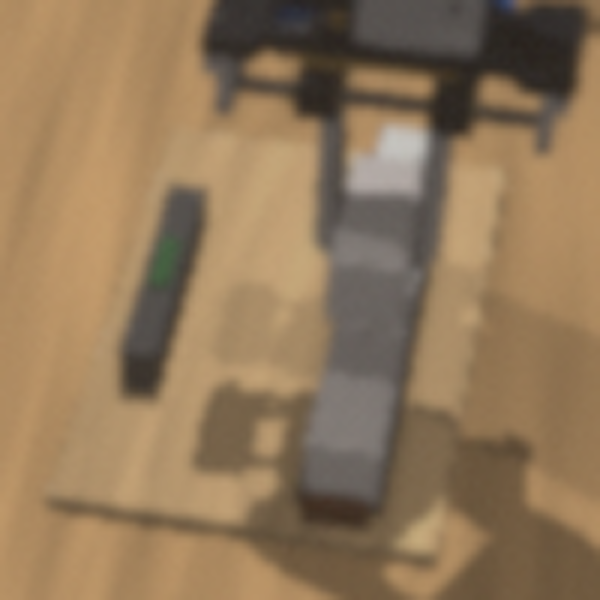

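The held block is where expected, its near edge at crop y about 255-325. Setting it down.

Call:
servo_tool --pt "1 0 -0.1 -2.5 0" --pt "1 0 -0.1 -3.8 0" --pt "1 0 -0.1 -4.1 0" --pt "1 0 -0.1 -4.1 0" --pt "1 0 -0.1 -4.1 0" --pt "0.3 0 -0.1 -4.1 0" --pt "0.3 0 -0.1 -4.1 0" --pt "0.3 0 -0.1 -4.1 0" --pt "0.3 0 -0.1 0 0" --pt "0.3 0 -0.1 5 0" --pt "0.3 0 -0.1 10 0" --pt "0.3 0 5 12 0" --pt "0.3 -1 11 12 0" --pt "0.3 -2 17 12 0" --pt "0.3 -3 23 12 0" --pt "0.3 -3 26 12 0" --pt "0.3 -3 26 12 0" --pt "0.3 -3 26 12 0"

```text
time_s: 23.38
ee_pos: [0.5073, -0.0025, 0.4197]
eef_rot: [3.141, 0.0, 1.504]
force: [-0.6, 0.1, -0.1]
grip_width: 0.0658
grip_force: 0.0
```

```bash
python3 - <<'E'
from h import *
c=snap("top","t10.png",(80,140,480,290),2); blocks(c["image"][:,:,::-1],c,(.05,.09)); o=ctrl.get_obs();print(o["ee_pos"],o["eef_rot"],o["grip_width"])
E
```

```text
0.05 [ 0.5421 -0.1928] lane [0.0003 0.1175] size 0.042 0.043 ang 177.5
0.09 [ 0.5401 -0.1859] lane [-0.0021  0.1242] size 0.041 0.041 ang 177.5
0.05 [ 0.5373 -0.2891] lane [0.0019 0.021 ] size 0.044 0.128 ang 85.4
0.09 [ 0.5355 -0.2786] lane [-0.0006  0.0315] size 0.042 0.123 ang 85.4
0.05 [ 0.5259 -0.4031] lane [-0.0019 -0.0934] size 0.088 0.045 ang 88.6
0.09 [ 0.5246 -0.3882] lane [-0.0042 -0.0786] size 0.085 0.043 ang 88.6
[ 0.50732778 -0.00279758  0.41960232] [-3.14152200e+00  1.71627159e-04  1.50374915e+00] 0.06595708927805508
```

View pics/t10.png

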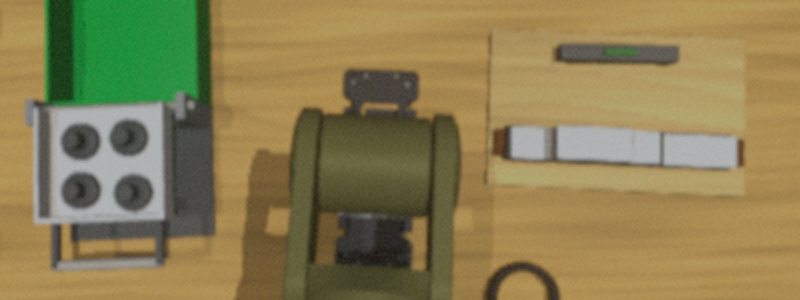

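Both courses are in place: the upper block spans x 554-632 over the joint. The bar is at image (55-160, 264), clear for grasping.

Call:
servo_tool --pt "0.6 -1.9 6 0 1" --pt "0.6 -3.9 12 0 2" --pt "0.6 -5.8 18 0 3" --pt "0.6 -7.8 24 0 4.3" --pt "0.6 -9.7 30.9 0 4.3" --pt "0.6 -9.7 30.9 0 4.3" --pt "0.6 -9.7 30.9 0 4.3" --pt "0.6 -9.7 30.9 -2 4.3" --pt "0.6 -9.7 30.9 -4 4.3" --pt "0.6 -9.7 30.9 -4 4.3" --pt "0.6 -9.7 30.9 -4 4.3"

```text
time_s: 24.8
ee_pos: [0.4109, 0.3063, 0.3805]
eef_rot: [3.141, -0.0, 1.578]
force: [0.1, 0.5, 0.2]
grip_width: 0.0375
grip_force: 0.0
```

```bash
python3 - <<'E'
from h import *
snap("side","s11.png",(200,220,360,340),5)
E
```

View pics/s11.png

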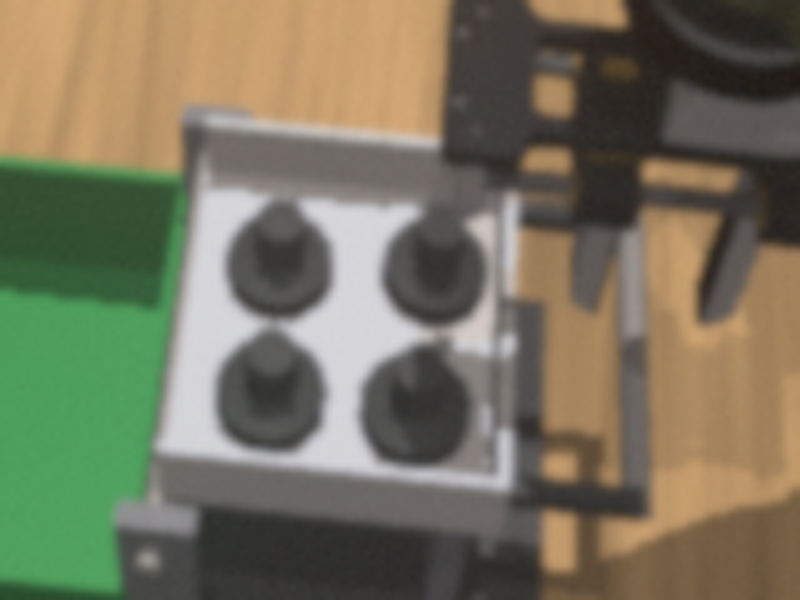

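The bar (x≈632, y 220-500) lies between the fingers. Descend and grip lightly.

Call:
servo_tool --pt "0.6 0 0 -3 0" --pt "0.6 0 0 -5 0" --pt "0.6 0 0 -5.8 0" --pt "0.6 0 0 -5.8 0" --pt "0.6 0 0 -5.8 0" --pt "1 0 0 -5.8 0" --pt "1 0 0 -5.8 0" --pt "1 0 0 -5.8 0" --pt "1 0 0 -5.8 0" --pt "1 0 0 -5.8 0" --pt "1 0 0 -5.8 0" --squeeze 15

```text
time_s: 26.22
ee_pos: [0.4103, 0.3072, 0.3218]
eef_rot: [3.141, -0.0, 1.58]
force: [0.4, -0.9, 2.1]
grip_width: 0.0116
grip_force: 15.0
```

Gripped (11.6 mm). Following the arc about the hinge.

Call:
servo_tool --pt "1 0.05 0 0.9 0" --pt "1 0.2 0 1.8 0" --pt "1 0.4 0 2.7 0" --pt "1 0.6 0 3.55 0" --pt "1 0.9 0 4.4 0" --pt "1 1.15 0 5.3 0" --pt "1 1.5 0 6.1 0" --pt "1 1.9 0 6.9 0" --pt "1 2.3 0 7.7 0" --pt "1 2.8 0 8.5 0" --pt "1 3.3 0 9.2 0" --pt "1 3.8 0 9.95 0" --pt "1 4.4 0 10.6 0" --pt "1 5 0.1 11.3 0" --pt "1 5.6 0.1 11.9 0" --pt "1 6.3 0.1 12.55 0" --pt "1 6.3 0.1 12.55 0"

```text
time_s: 28.35
ee_pos: [0.4726, 0.3081, 0.4502]
eef_rot: [3.142, -0.001, 1.58]
force: [-19.0, -2.6, 18.7]
grip_width: 0.0112
grip_force: 15.0
```

The hinge pushes outward along its radius, so my arc is a few mm too tight. Correcting outward.

Call:
servo_tool --pt "1 -0.15 0 0.15 0" --pt "1 -0.3 0 0.3 0" --pt "1 -0.3 0 0.3 0" --pt "1 -0.3 0 0.3 0"

```text
time_s: 28.85
ee_pos: [0.4708, 0.3081, 0.4493]
eef_rot: [3.141, 0.0, 1.579]
force: [8.1, 4.6, -9.8]
grip_width: 0.0111
grip_force: 15.0
```

Call:
servo_tool --pt "1 0.8 0 0.4 0" --pt "1 1.6 0 1 0" --pt "1 2.35 0 1.5 0" --pt "1 3.1 0 2 0" --pt "1 3.95 0 2.4 0" --pt "1 4.8 0 2.8 0" --pt "1 5.6 0 3.1 0" --pt "1 6.5 0 3.4 0" --pt "1 6.5 0 3.4 0"

```text
time_s: 29.98
ee_pos: [0.5356, 0.3083, 0.4856]
eef_rot: [3.14, -0.002, 1.58]
force: [-3.1, 3.1, 5.2]
grip_width: 0.0115
grip_force: 15.0
```

```bash
python3 - <<'E'
from h import *
snap("side","s12.png",(120,180,380,375),3)
E
```

```text
(no output)
```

View pics/s12.png

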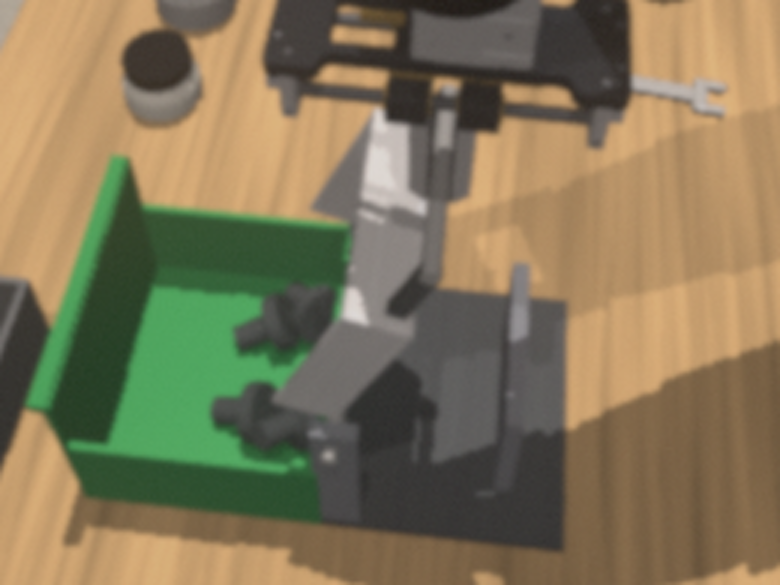

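The feet have slid into the bin in the (215-335, 290-450) area. Going on to about 1.43 rad, then back.

Call:
servo_tool --pt "1 0.9 0 0.25 0" --pt "1 1.8 0 0.5 0" --pt "1 2.7 0 0.6 0" --pt "1 3.6 0 0.75 0" --pt "1 4.2 0 0.8 0" --pt "1 4.2 0 0.8 0" --pt "1 4.2 0 0.8 0" --pt "1 4.2 0 0.8 0" --pt "1 4.2 0 0.8 0" --pt "1 3.6 0 0.75 0" --pt "1 2.7 0 0.6 0" --pt "1 1.8 0 0.5 0" --pt "1 0.9 0 0.25 0" --pt "1 0 0 0 0" --pt "1 0 0 0 0"

```text
time_s: 31.9
ee_pos: [0.5348, 0.308, 0.4838]
eef_rot: [-3.141, 0.001, 1.58]
force: [0.6, -2.2, -0.2]
grip_width: 0.0115
grip_force: 15.0
```

```bash
python3 - <<'E'
from h import *
snap("side","s13.png",(120,180,380,375),3)
E
```

```text
(no output)
```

View pics/s13.png

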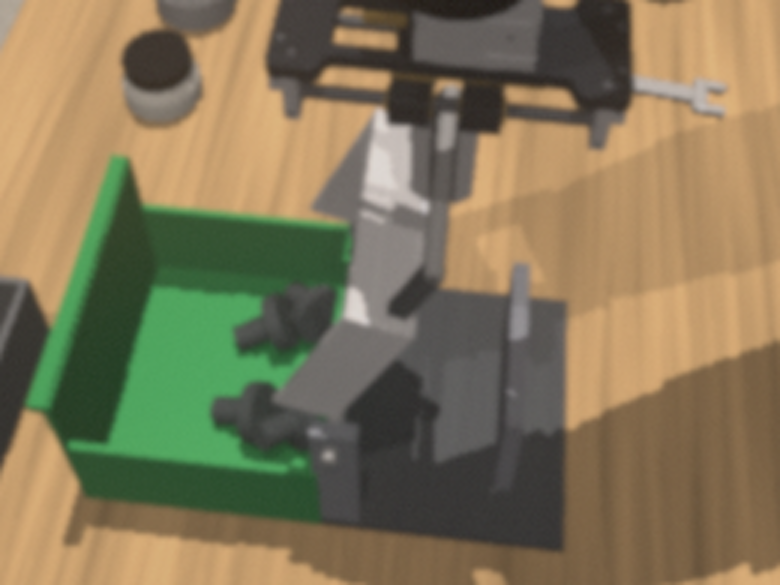

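All feet are off the tray and in the bin. Lowering the tray along the arc.

Call:
servo_tool --pt "1 -0.85 0 -0.3 0" --pt "1 -1.7 0 -0.65 0" --pt "1 -2.55 0 -1 0" --pt "1 -3.4 0 -1.45 0" --pt "1 -4.9 0 -2.4 0" --pt "1 -6.4 0 -3.5 0" --pt "1 -7.7 0 -4.8 0" --pt "1 -8.85 0 -6.2 0" --pt "1 -9.85 0 -7.7 0" --pt "1 -10.75 0 -9.3 0" --pt "1 -11.1 0 -10.1 0" --pt "1 -11.4 0 -11 0" --pt "1 -11.7 0 -11.8 0" --pt "1 -12 0 -12.7 0" --pt "1 -12.15 0 -13.6 0" --pt "1 -12.3 0 -14.5 0" --pt "1 -12.4 0 -15.2 0" --pt "1 -12.4 0 -15.2 0" --pt "1 -12.4 0 -15.2 0"

```text
time_s: 34.33
ee_pos: [0.4111, 0.3082, 0.3322]
eef_rot: [-3.141, 0.0, 1.58]
force: [-5.1, -0.2, -0.9]
grip_width: 0.0116
grip_force: 15.0
```

Call:
servo_tool --pt "1 -0.05 0 -0.4 0" --pt "1 -0.1 0 -0.8 0" --pt "1 -0.1 0 -1.1 0" --pt "1 -0.1 0 -1.1 0" --pt "0.6 -0.1 0 -1.1 0" --pt "0.6 -0.1 0 -1.1 0" --pt "0.6 -0.1 0 -1.1 0" --pt "0.6 -0.1 0 3 0" --pt "0.6 -0.1 0 7 0" --pt "0.6 -0.1 -5 9 0" --pt "0.6 -0.1 -11 9 0" --pt "0.6 -0.1 -17 9 0" --pt "0.6 -0.1 -23 9 0" --pt "0.6 -0.1 -26 9 0" --pt "0.6 -0.1 -26 9 0" --pt "0.6 -0.1 -26 9 0"

```text
time_s: 36.33
ee_pos: [0.4103, 0.0486, 0.4222]
eef_rot: [3.141, -0.0, 1.58]
force: [-0.3, -0.6, -0.2]
grip_width: 0.0374
grip_force: 0.0
```

```bash
python3 - <<'E'
from h import *
snap("side","s14.png",s=1.5); c=snap("top","t14.png"); blocks(c["image"][:,:,::-1],c,(.05,.09))
E
```

```text
0.05 [ 0.5421 -0.1928] lane [0.0003 0.1175] size 0.038 0.042 ang 88.6
0.09 [ 0.5401 -0.1859] lane [-0.0021  0.1242] size 0.036 0.041 ang 88.6
0.05 [ 0.5378 -0.2892] lane [0.0024 0.021 ] size 0.042 0.128 ang 86.0
0.09 [ 0.536  -0.2786] lane [-0.0001  0.0314] size 0.041 0.123 ang 86.0
0.05 [ 0.5261 -0.403 ] lane [-0.0018 -0.0933] size 0.042 0.09 ang 86.3
0.09 [ 0.5247 -0.3881] lane [-0.0041 -0.0786] size 0.04 0.086 ang 86.3
0.05 [ 0.4082 -0.0267] lane [-0.1443  0.2743] size 0.065 0.012 ang 174.0
0.09 [ 0.4114 -0.0262] lane [-0.1412  0.2751] size 0.062 0.011 ang 174.0
```

View pics/s14.png

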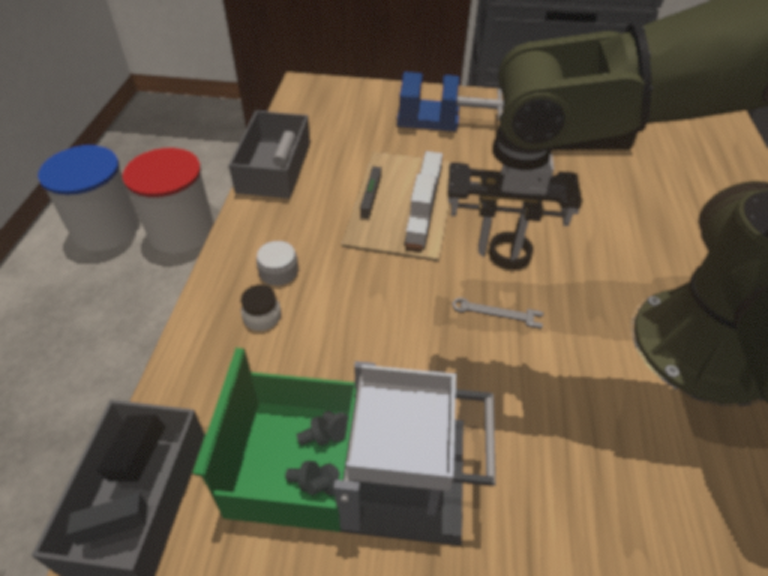

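The tray is level and empty, the feet are in the bin at (325,430) and (315,478), the brickwork is intact, and the other things have not moved. Handing in.

```bash
python3 -c "
from station import ctrl
print(ctrl.hand_in())"
```

```text
the job is handed in; nothing more can be done
None
```

The job is handed in; no verdict came back. The final pictures show the four blocks in staggered courses (three along the lane, one centred over a joint), the tray empty and level with the feet in the green bin, and nothing else visibly moved.

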